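# Unpin the parts crate and kit the cream-collared clamp blocks

## Task

The plywood parts crate is locked by two red-handled retaining pins: pull both pins out of their staples and lay them in the aluminium tray, then lift the lid off and lay it flat on the green mat. Move every clamp block with a cream collar from the crate into the tray, leaving the other blocks in the crate, and finally put the lid back on flat, with its forks round the two staples (the pins stay in the tray). Do not disturb the grey casting or the red cap.

Things in the scene. Friction and masses are not known exactly. Their poses are not given: they have to be found in the camera images.
- crate: open plywood crate, fixed, 200 x 150 mm outside (x, y), rim at 60 mm, walls and floor 5 mm; it stands on 14 mm feet; origin under the centre of its floor, 14 mm above the bench; heights here are above that; x along its long side. Outside each short end a steel bracket (32 mm) carries an upright staple
- staple_near (a point): middle of the opening of the staple at the crate's -x end, at crate (-119, 0, 77) mm: an inverted U of 5 mm wire, opening 14 mm wide along the crate's x, seen along the crate's y; its top stands at 91 mm
- staple_far (a point): the same at the crate's +x end, at crate (+119, 0, 77) mm
- pin_near_grip (a point): centre of the near pin's red grip, 20 mm above the underside of its foot: a vertical tab 12 mm wide (x), 26 mm long (y), 34 mm high on a foot 24 x 26 x 5 mm. A 9 mm steel shaft runs from it along +y at 11 mm height, its end 56 mm from the grip centre. Loose, 0.05 kg, stands upright on its foot
- pin_far_grip (a point): the same for the far pin, in the staple at the crate's +x end
- lid_handle (a point): centre of the lid's black bridge handle: bar 104 mm long (x), 16 mm wide (y), 14 mm high, centre 33 mm above the lid's underside, 20 mm free under it. Seated, it is at crate (0, 0, 93) mm; the lid fits either way round and starts seated
- mat: thick green foam mat 280 x 165 x 16 mm, fixed on the bench, for the lid; origin under its centre, x along its long side
- tray: shallow aluminium tray 264 x 110 x 20 mm, walls and floor 4 mm, fixed; on 22 mm feet; origin under the centre of its floor, 22 mm above the bench, x along its long side
- cream_a_mid (a point): centre (10 mm up) of a wanted clamp block: dark block whose post has a cream collar (13 mm wide, 18 to 25 mm up); base 22 to 26 mm wide (x), 10 mm high, about 55 mm long (y); 27 to 30 mm tall; loose, 0.05 kg; starts upright in the crate, long side roughly along the crate's y; about 28 mm free on either side of it; grasp across the narrow sides or by the post, 18 mm to +y
- cream_b_mid (a point): centre (10 mm up) of a wanted clamp block: dark block whose post has a cream collar (13 mm wide, 18 to 25 mm up); base 22 to 26 mm wide (x), 10 mm high, about 55 mm long (y); 27 to 30 mm tall; loose, 0.05 kg; starts upright in the crate, long side roughly along the crate's y; about 28 mm free on either side of it; grasp across the narrow sides or by the post, 18 mm to +y
- cream_c_mid (a point): centre (10 mm up) of a wanted clamp block: dark block whose post has a cream collar (13 mm wide, 18 to 25 mm up); base 22 to 26 mm wide (x), 10 mm high, about 55 mm long (y); 27 to 30 mm tall; loose, 0.05 kg; starts upright in the crate, long side roughly along the crate's y; about 28 mm free on either side of it; grasp across the narrow sides or by the post, 18 mm to +y
- cream_d_mid (a point): centre (10 mm up) of a wanted clamp block: dark block whose post has a cream collar (13 mm wide, 18 to 25 mm up); base 22 to 26 mm wide (x), 10 mm high, about 55 mm long (y); 27 to 30 mm tall; loose, 0.05 kg; starts upright in the crate, long side roughly along the crate's y; about 28 mm free on either side of it; grasp across the narrow sides or by the post, 18 mm to +y
- other_a_mid (a point): centre (10 mm up) of a dark clamp block with a grey peg post, no cream: stays in the crate; base 22 to 26 mm wide (x), 10 mm high, about 55 mm long (y); 27 to 30 mm tall; loose, 0.05 kg; starts upright in the crate, long side roughly along the crate's y; about 28 mm free on either side of it; grasp across the narrow sides or by the post, 18 mm to +y
- other_b_mid (a point): centre (10 mm up) of a dark clamp block without a post, 25 x 52 x 21 mm, loose: stays in the crate
- lid: the loose lid, 0.28 to 0.46 kg; origin at the centre of its underside. Board 200 x 152 x 6 mm with a forked steel plate at each short end, 268 mm long over all; each fork's slot is 18 mm wide, open outward, and fits round a staple with about 6 mm play each way
- pin_near: the near pin; origin at the centre of the underside of its foot. It starts in the staple at the crate's -x end, foot on the lid (crate height 66 mm), grip about 33 mm to the -y side of the staple, axes parallel to the crate's. It comes out along the crate's -y and is clear after 30 mm
- pin_far: the far pin, in the staple at the crate's +x end; all else as the near pin
- cream_a: wanted cream-collared block, origin at the centre of its underside; None in the state if absent
- cream_b: wanted cream-collared block, origin at the centre of its underside; None in the state if absent
- cream_c: wanted cream-collared block, origin at the centre of its underside; None in the state if absent
- cream_d: wanted cream-collared block, origin at the centre of its underside; None in the state if absent
- casting: grey metal casting 60 x 110 x 28 mm, loose, behind the work: leave alone
- red_cap: red round cap 33 mm wide, 14 mm high, loose, behind the work: leave alone

How it is judged:
By the outcome, as a careful person would: the job done as asked, in the order asked, and still so for the second after the job is handed in, with the robot touching nothing.
Of cream_a, cream_b, cream_c, cream_d only 3 to 4 are there at a start; the rules pass over those that are not, and their reading is None.
At some moment in a run one of lid may be knocked a few centimetres aside while the robot is not near it.
Once in a run the grip may slacken for a moment while it holds something.
It also fails if it takes over 208 s, if anything falls off the work surface, if the arm or the gripper's body presses on something with over 40 N, if the wrist force passes 120 N, or if a joint passes its speed limit or range.

## Robot

A 7-joint arm with a two-finger parallel gripper is mounted at the origin on a cart in front of the work surface, level with it; the furniture and walls round the work are solid. World frame = base frame: x ahead of the robot, y to its left, z up, the work surface at z = 0. Lengths are in m, angles in degrees, forces in N, time in s.
With the tool pointing down it reaches from about 0.35 to 0.775 m from the base axis. Payload 3.1 kg.
Tool frame: the origin (TCP) lies on the centre line of the jaws, within the pads' length; the fingertips stand 17 mm ahead of it and the grasp point (between the pads) lies 2 mm behind it (robot.tip_reach is the distance from the TCP to the fingertips, in m); z points along the fingers, y is the direction in which the jaws open and shut (so a half turn about z gives the same grasp; the last joint's range is limited). The gripper opens to 85 mm and grips with 20 to 120 N. Pads are 22 mm wide; open, the fingers measure 114 mm over their backs; the gripper's body (76 mm by 85 mm) begins 54 mm behind the grasp point. The pads swing forward as they close: fully open they stand 13 mm farther back than shut.
Start: joints at [-71.889, 17.813, 0.802, 86.603, -0.252, 75.585, -1.558], TCP at [0.193, 0.515, 0.248] pointing down, gripper open.
Joint ranges: [-154.91, 154.91], [-16.99, 109.72], [-72.82, 74.43], [7.12, 147.25], [-82.49, 262.49], [11.32, 116.49], [-174.64, 174.64]. Speed limits (degrees/s): [159.86, 159.86, 180, 180, 180, 180, 180].

## Interface

Orientations are given as [roll, pitch, yaw] about the fixed x, y, z axes, in that order (R = Rz(yaw) Ry(pitch) Rx(roll)).
In Python, from station import robot, fingers, vision, workorder, recognise gives the robot as it stands. Calls block until the motion is done:
- robot.move_to(position, orientation): joint-space move of the TCP to a pose.
- robot.line_to(position, orientation=None, velocity=0.15, f_stop=None): straight line of the TCP; orientation=None keeps the orientation; velocity is the mean speed in m/s. With f_stop (N) it stops when the force on the tool has changed by that much, and returns True; else False.
- robot.move_j(angles): joint-space move.
- fingers.gripper_to(opening, force=None): opening from 0.0 (shut) to 1.0 (fully open); force is the grip in N (None keeps the last); returns when the fingers have stopped.
- robot.pause(seconds).
- robot.inverse_kinematics(position, orientation): joint angles nearest the present ones, or None.
- vision.grab_frame(name): name is "scene" or "top"; returns the picture (400x640x3 uint8, red, green, blue); there is no depth.
- vision.calibration(name): a dict with "mtx" (3x3 intrinsics, pixels), "extrinsics" (4x4, takes a point from world to camera coordinates). Camera axes: x right, y up, looking along -z (the intrinsics and any distortion apply to the point x, -y, -z); pixel columns grow to the right and rows downward; lengths in m; the calibration is good to about 2 mm. A picture is of the moment at which its call begins. calibration takes no time and is no camera call.
A pose or a line that the arm cannot do raises robot.PlanningError and nothing moves.
- workorder.close_job(): hands the job in, once; it reports no verdict.
Trained networks look in the newest picture that a camera, given by its name, has taken for a name from the list of things; names that differ only in an ending like _2 or _b are one class to them, and where a whole thing is asked for, a point or a joint stands for the part that bears it (a point fixed in the world has none). Each returns a list of dicts, best first, with "p" (0 to 1); they miss things now and then, are a little off and sometimes report something else, mostly with a low value. They report only what shows in the picture. A call takes as long as a camera call.
- recognise(label, camera): "rect" ([centre column, centre row, width, height] in pixels, round what is visible of it).
Readings, each from a call of its own:
- robot.current_time_s(): time.
- robot.current_joint_positions(): joint angles.
- robot.current_dq(): joint speeds.
- robot.current_joint_torque(): joint torques, N m.
- robot.current_tool_pos(): TCP position.
- robot.current_eef_rot(): TCP orientation.
- robot.current_contact_force(): force on the tool from outside, world axes, zero at the start.
- robot.current_torque(): the same for the moment, N m.
- robot.current_finger_gap(): opening from 0.0 (shut) to 1.0 (fully open).
Only numpy, scipy, OpenCV 4.12 (cv2) and the standard library are available. Lean on these libraries where they do the work, as an engineer would, in place of code of your own. Each camera call takes 0.05 s, during which the arm holds its last target.

## Working session

There is one attempt and no reset: what is moved stays moved. The work goes in short steps, each a Python script; the robot and the scene stay as the last script left them, time stands still between calls to the robot, and variables do not carry over. Pictures are saved under pics/ and viewed, and the job is handed in when it is done.

```bash
ls; mkdir -p pics
python3 - <<'E'
from station import robot, fingers, vision, workorder, recognise
import cv2
print(robot.current_time_s())
for n in ["scene","top"]:
    f=vision.grab_frame(n); cv2.imwrite(f"pics/{n}0.png",f[:,:,::-1])
    print(n,vision.calibration(n))
    for l in ["crate","lid","lid_handle","pin_near_grip","pin_far_grip","staple_near","staple_far","mat","tray","casting","red_cap"]:
        print(l,[(([round(x) for x in d["rect"]]),round(d["p"],2)) for d in recognise(l,n)[:3]])
print(robot.current_time_s(),robot.current_eef_rot())
E
```

```text
pics
0.0
scene {'mtx': array([[410.18394628,   0.        , 319.29834768],
       [  0.        , 410.18394628, 200.00569167],
       [  0.        ,   0.        ,   1.        ]]), 'extrinsics': array([[ 0.80623185, -0.59142453, -0.0143957 , -0.41001339],
       [ 0.40220543,  0.53011834,  0.74646188, -0.37926941],
       [-0.43384444, -0.60761137,  0.66527244, -0.58666466],
       [ 0.        ,  0.        ,  0.        ,  1.        ]])}
crate [([349, 296, 140, 129], 0.76)]
lid [([348, 281, 140, 112], 0.66)]
lid_handle [([347, 281, 140, 110], 0.63)]
pin_near_grip [([303, 317, 34, 34], 0.64)]
pin_far_grip [([398, 243, 31, 28], 0.91), ([300, 316, 32, 33], 0.16)]
staple_near [([349, 291, 136, 124], 0.92)]
staple_far []
mat [([255, 206, 136, 80], 0.85), ([348, 295, 139, 129], 0.67)]
tray [([296, 245, 127, 95], 0.94), ([303, 316, 32, 36], 0.39)]
casting [([348, 182, 49, 34], 0.91)]
red_cap [([405, 217, 12, 12], 0.57)]
top {'mtx': array([[456.1129357 ,   0.        , 315.94471057],
       [  0.        , 456.1129357 , 205.76906308],
       [  0.        ,   0.        ,   1.        ]]), 'extrinsic
[... 162 characters left out ...]
.98982613, -0.93821204],
       [ 0.        ,  0.        ,  0.        ,  1.        ]])}
crate [([370, 233, 52, 129], 0.78)]
lid [([388, 234, 74, 132], 0.87), ([388, 174, 34, 12], 0.17)]
lid_handle [([386, 235, 75, 130], 0.78), ([369, 234, 56, 130], 0.51)]
pin_near_grip [([399, 292, 37, 16], 0.76), ([371, 234, 54, 132], 0.53), ([390, 172, 36, 13], 0.26)]
pin_far_grip [([390, 172, 37, 15], 0.47)]
staple_near [([367, 232, 56, 124], 0.63), ([222, 238, 88, 136], 0.19)]
staple_far [([369, 233, 50, 126], 0.6)]
mat [([224, 237, 93, 140], 0.68)]
tray [([303, 230, 56, 126], 0.77)]
casting [([265, 134, 56, 45], 0.8)]
red_cap [([340, 127, 9, 11], 0.44)]
1.2 [1.79996102e+02 2.96555795e-03 1.59499898e+02]
```

Run:
```python
import cv2
a=cv2.imread("pics/top0.png"); b=cv2.imread("pics/scene0.png")
cv2.imwrite("pics/top0c.png",cv2.resize(a[110:330,160:460],(800,587),interpolation=cv2.INTER_CUBIC))
cv2.imwrite("pics/scene0c.png",cv2.resize(b[150:370,170:470],(800,587),interpolation=cv2.INTER_CUBIC))
```

```text
(no output)
```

View pics/top0c.png

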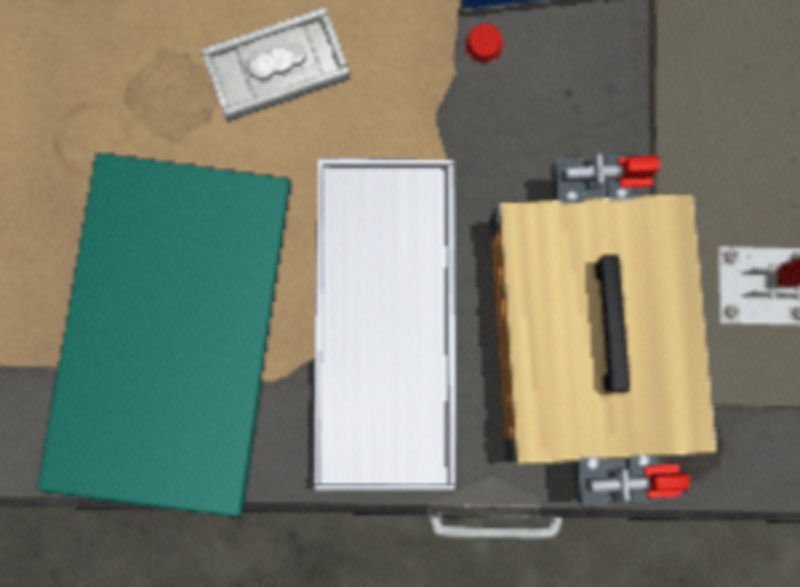

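View pics/scene0c.png

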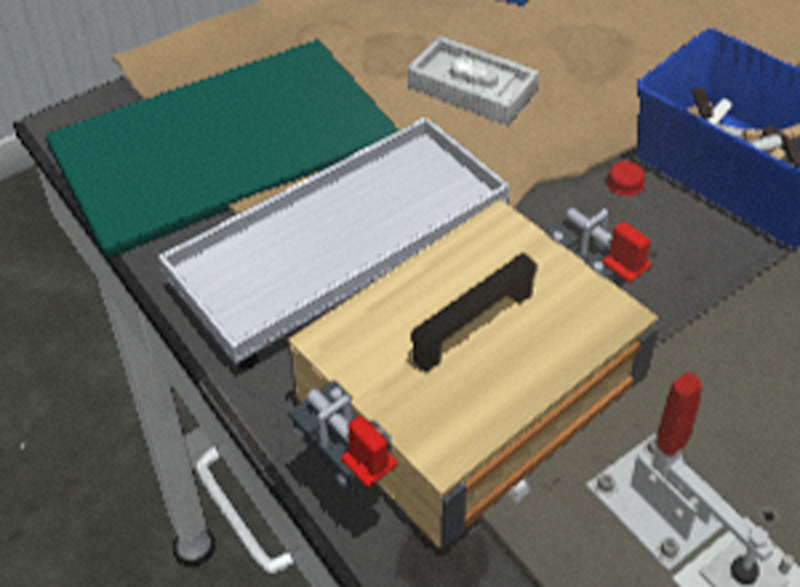

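View pics/scene0.png

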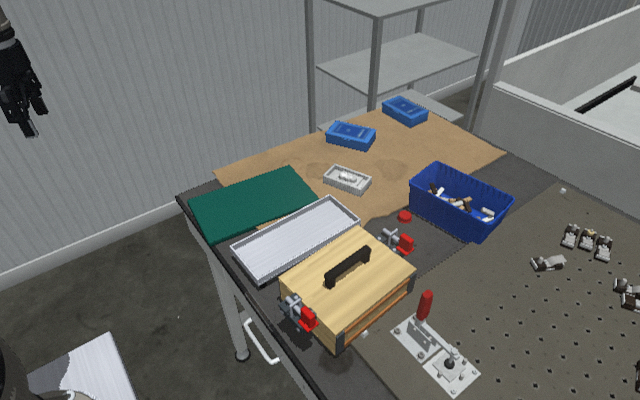

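```bash
cat > h.py <<'E'
from station import robot, fingers, vision, workorder, recognise
import cv2, numpy as np
from scipy.optimize import least_squares
CAL={n:vision.calibration(n) for n in ("scene","top")}
def proj(P,n):
    E=CAL[n]["extrinsics"];K=CAL[n]["mtx"]
    c=np.atleast_2d(P)@E[:3,:3].T+E[:3,3]; c=c*[1,-1,-1]
    q=c@K.T; return q[:,:2]/q[:,2:]
def unproj(px,z,n):
    E=CAL[n]["extrinsics"];K=CAL[n]["mtx"]
    d=np.linalg.inv(K)@np.array([px[0],px[1],1.]); d=E[:3,:3].T@(d*[1,-1,-1]); o=-E[:3,:3].T@E[:3,3]
    return o+d*(z-o[2])/d[2]
def fitrect(px,L,W,z,n):
    """4 corner pixels -> x,y,yaw of rectangle"""
    P=np.array([unproj(p,z,n)[:2] for p in px])
    c,(w,h),a=cv2.minAreaRect(P.astype(np.float32)*1000)
    if w<h: w,h,a=h,w,a+90
    a=(a+90)%180-90
    return np.array(c)/1000,(w,h),a
def mask(img,kind):
    hsv=cv2.cvtColor(img,cv2.COLOR_RGB2HSV)
    lo,hi={"green":((75,80,40),(95,255,255)),"wood":((15,60,120),(30,255,255)),"red":((0,150,100),(8,255,255))}[kind]
    m=cv2.inRange(hsv,lo,hi)
    return m
def corners(m):
    cs,_=cv2.findContours(m,cv2.RETR_EXTERNAL,cv2.CHAIN_APPROX_NONE)
    c=cv2.convexHull(max(cs,key=cv2.contourArea))
    for e in np.arange(1,30,.5):
        a=cv2.approxPolyDP(c,e,True)
        if len(a)==4: return a[:,0,:]
def shot(name,fn,crop=None):
    f=vision.grab_frame(name)
    g=f if crop is None else f[crop[1]:crop[3],crop[0]:crop[2]]
    s=min(800/g.shape[1],600/g.shape[0])
    cv2.imwrite(f"pics/{fn}.png",cv2.resize(g,None,fx=s,fy=s,interpolation=cv2.INTER_CUBIC)[:,:,::-1])
    return f
E
python3 - <<'E'
from h import *
for n in ("top","scene"):
    im=cv2.imread(f"pics/{n}0.png")[:,:,::-1].copy()
    for k,L,W,z in (("green",.28,.165,.016),("wood",.2,.152,.08)):
        m=mask(im,k)
        if n=="top" and k=="wood": m[:,:340]=0
        if n=="scene" and k=="wood":
            m[:225]=0
        m=cv2.morphologyEx(m,cv2.MORPH_OPEN,np.ones((3,3)))
        c=corners(m); print(n,k,c.tolist(),fitrect(c,L,W,z,n))
    cs,_=cv2.findContours(mask(im,"red"),0,1)
    for c in cs:
        if cv2.contourArea(c)>15: print("red",cv2.boundingRect(c))
# tray top corners
s=300/800
t=np.array([(318,160),(454,160),(454,488),(315,488)])*s+[160,110]
print("tray top",fitrect(t,0,0,.042,"top"))
t=np.array([(425,120),(507,185),(238,360),(160,258)])*s+[170,150]
print("tray scene",fitrect(t,0,0,.042,"scene"))
E
```

```text
top green [[196, 168], [268, 178], [249, 303], [174, 293]] (array([0.5280686 , 0.29987759]), (273.17364501953125, 159.99989318847656), -6.486114501953125)
top wood [[419, 183], [428, 278], [354, 283], [347, 187]] (array([ 0.53573499, -0.04705286]), (196.60610961914062, 151.00082397460938), 4.7568559646606445)
red (402, 284, 17, 13)
red (461, 206, 6, 8)
red (392, 176, 13, 4)
red (392, 168, 15, 7)
red (335, 119, 14, 14)
scene green [[317, 197], [215, 244], [187, 202], [285, 166]] (array([0.5266131 , 0.29591656]), (264.5489807128906, 164.7018280029297), -1.89862060546875)
scene wood [[358, 225], [415, 270], [334, 334], [279, 276]] (array([ 0.53582458, -0.05015189]), (196.74874877929688, 149.00155639648438), 3.7956159114837646)
red (298, 306, 21, 26)
red (421, 290, 12, 29)
red (396, 233, 18, 23)
red (398, 211, 14, 12)
tray top (array([0.53886584, 0.12195719]), (261.951904296875, 110.19905090332031), 1.0849239826202393)
tray scene (array([0.53699231, 0.11119608]), (263.7245178222656, 118.90796661376953), 1.1880158185958862)
```

```bash
cat >> h.py <<'E'
def linecorners(m,scale=4,trim=.15):
    M=cv2.resize(m,None,fx=scale,fy=scale,interpolation=cv2.INTER_LINEAR); M=(M>127).astype(np.uint8)
    c=corners(M).astype(float)
    cs,_=cv2.findContours(M,cv2.RETR_EXTERNAL,cv2.CHAIN_APPROX_NONE)
    pts=cv2.convexHull(max(cs,key=cv2.contourArea))
    pts=max(cs,key=cv2.contourArea)[:,0,:].astype(float)
    lines=[]
    for i in range(4):
        a,b=c[i],c[(i+1)%4]; d=b-a;L=np.linalg.norm(d);d/=L
        t=(pts-a)@d/L; o=np.abs((pts-a)@np.array([-d[1],d[0]]))
        s=pts[(t>trim)&(t<1-trim)&(o<2*scale)]
        vx,vy,x,y=cv2.fitLine(s.astype(np.float32),cv2.DIST_HUBER,0,.01,.01).ravel()
        nn=np.array([-vy,vx]); lines.append((nn,nn@[x,y]))
    out=[]
    for i in range(4):
        (n1,c1),(n2,c2)=lines[i-1],lines[i]
        out.append(np.linalg.solve([n1,n2],[c1,c2]))
    out=np.array(out); cen=out.mean(0)
    return (out+.5)/scale-.5
def fitpose(obs,model,x0):
    """obs: list of (cam, px Nx2, modelpts Nx3) ; pose x,y,yaw(deg), fixed z in model"""
    def tf(x,P):
        a=np.radians(x[2]);R=np.array([[np.cos(a),-np.sin(a),0],[np.sin(a),np.cos(a),0],[0,0,1]])
        return P@R.T+[x[0],x[1],0]
    def r(x): return np.concatenate([(proj(tf(x,P),n)-px).ravel() for n,px,P in obs])
    s=least_squares(r,x0,x_scale=[.01,.01,1]); return s.x,np.abs(s.fun).max(),s.fun
def rectmodel(px,L,W,z,n,x0):
    """order model corners to match px"""
    P=np.array([[sx*L/2,sy*W/2,z] for sx in(-1,1) for sy in(-1,1)])
    a=np.radians(x0[2]);R=np.array([[np.cos(a),-np.sin(a),0],[np.sin(a),np.cos(a),0],[0,0,1]])
    q=proj(P@R.T+[x0[0],x0[1],0],n)
    idx=[int(np.argmin(np.linalg.norm(q-p,axis=1))) for p in px]
    return P[idx]
E
python3 - <<'E'
from h import *
res={"green":[],"wood":[]};x0={"green":[.528,.298,-6],"wood":[.536,-.048,4.5]}
for n in ("top","scene"):
    im=cv2.imread(f"pics/{n}0.png")[:,:,::-1].copy()
    for k,L,W,z in (("green",.28,.165,.016),("wood",.2,.152,.08)):
        m=mask(im,k)
        if n=="top" and k=="wood": m[:,:340]=0
        if n=="scene" and k=="wood": m[:225]=0
        m=cv2.morphologyEx(cv2.morphologyEx(m,cv2.MORPH_OPEN,np.ones((3,3))),cv2.MORPH_CLOSE,np.ones((9,9)))
        c=linecorners(m); P=rectmodel(c,L,W,z,n,x0[k]); o=(n,c,P); res[k].append(o)
        print(n,k,c.round(1).tolist(),fitpose([o],None,x0[k])[:2])
for k in res: print(k,fitpose(res[k],None,x0[k])[:2])
s=300/800
t1=np.array([(318,160),(454,160),(454,488),(315,488)])*s+[160,110]
t2=np.array([(425,120),(507,185),(238,360),(160,258)])*s+[170,150]
x=[.538,.118,1]
o=[("top",t1,rectmodel(t1,.264,.11,.042,"top",x)),("scene",t2,rectmodel(t2,.264,.11,.042,"scene",x))]
for q in ([o[0]],[o[1]],o):print("tray",fitpose(q,None,x)[:2])
E
```

```text
top green [[196.10000610351562, 167.10000610351562], [268.20001220703125, 177.10000610351562], [250.10000610351562, 303.5], [173.0, 293.8999938964844]] (array([ 0.52854439,  0.29963698, -6.31898665]), np.float64(1.1389608666167987))
top wood [[419.70001220703125, 182.0], [428.6000061035156, 279.29998779296875], [353.5, 283.20001220703125], [346.1000061035156, 186.3000030517578]] (array([ 0.53597724, -0.04700917,  4.64622882]), np.float64(0.6923797703469745))
scene green [[318.79998779296875, 198.3000030517578], [210.60000610351562, 247.10000610351562], [185.5, 200.0], [289.0, 165.0]] (array([ 0.52662805,  0.29203604, -4.73530344]), np.float64(2.2395874017480537))
scene wood [[357.20001220703125, 223.89999389648438], [416.70001220703125, 268.70001220703125], [334.5, 335.8999938964844], [279.29998779296875, 275.70001220703125]] (array([ 0.53679341, -0.05006032,  4.23072799]), np.float64(1.5841701701697843))
green (array([ 0.52817016,  0.29749906, -5.77552377]), np.float64(3.960494296715723))
wood (array([ 0.53656803, -0.04863667,  4.44719747]), np.float64(2.118576005174475))
tray (array([0.53871324, 0.12187177, 1.1522245 ]), np.float64(0.8227793203662941))
tray (array([0.53718671, 0.1146498 , 2.71543827]), np.float64(2.1964129937800294))
tray (array([0.53840654, 0.11906476, 1.84763757]), np.float64(4.254764627310465))
```

```bash
cat >> h.py <<'E'
CR=np.array([.5363,-.0483,4.5]); TR=np.array([.5385,.1195,1.2]); MAT=np.array([.5283,.298,-6.2])
CZ=.014
def W(fr,x,y,z):
    a=np.radians(fr[2]); return np.array([fr[0]+x*np.cos(a)-y*np.sin(a),fr[1]+x*np.sin(a)+y*np.cos(a),z])
def C(x,y,z): return W(CR,x,y,CZ+z)
def yaw_opt(psi):
    """choose psi or psi+180 nearest the current joint 7"""
    return psi
E
python3 - <<'E'
from h import *
for n in("top","scene"):
    for x in(-.119,.119): print(n,"grip",proj(C(x,-.033,.086),n).round(1), "staple",proj(C(x,0,.077),n).round(1),proj(C(x,0,.091),n).round(1))
for p in (C(-.119,-.033,.2),C(.119,-.033,.2),W(TR,0,0,.2),W(MAT,0,0,.2),C(0,0,.2)):
    for psi in (4.5,-175.5,94.5,-85.5):
        q=robot.inverse_kinematics(list(p),[180,0,psi]); print(p.round(3),psi,None if q is None else np.round(q,0))
print(robot.tip_reach)
E
```

```text
top grip [[410.9 290.2]] staple [[393.5 291. ]] [[394.9 291.3]]
top grip [[400.9 172.2]] staple [[384.1 173.9]] [[385.4 172.5]]
scene grip [[307.2 316.3]] staple [[294.6 306.1]] [[294.1 301.1]]
scene grip [[406.1 242.1]] staple [[392.2 235.8]] [[392.9 230.7]]
[ 0.42  -0.091  0.214] 4.5 [-41.   7.  56. 109.  -6.  68. -68.]
[ 0.42  -0.091  0.214] -175.5 [-39.   6.  53. 109.  -5.  68. 111.]
[ 0.42  -0.091  0.214] 94.5 [-38.   6.  52. 109.  -5.  68.  21.]
[ 0.42  -0.091  0.214] -85.5 [ -48.    8.   65.  109.   -8.   68. -156.]
[ 0.658 -0.072  0.214] 4.5 [-23.  39.  50.  71. -29.  82. -61.]
[ 0.658 -0.072  0.214] -175.5 [-16.  36.  37.  71. -21.  80. 113.]
[ 0.658 -0.072  0.214] 94.5 [-23.  39.  50.  71. -29.  82.  29.]
[ 0.658 -0.072  0.214] -85.5 [ -28.   45.   64.   72.  -39.   86. -145.]
[0.538 0.12  0.2  ] 4.5 [-42.  23.  38.  92. -15.  71. -87.]
[0.538 0.12  0.2  ] -175.5 [-30.  20.  21.  91.  -8.  70.  87.]
[0.538 0.12  0.2  ] 94.5 [-40.  22.  35.  92. -13.  70.   2.]
[0.538 0.12  0.2  ] -85.5 [-21.  20.   9.  91.  -3.  69. 173.]
[0.528 0.298 0.2  ] 4.5 [ -54.   29.   35.   83.  -17.   74. -103.]
[0.528 0.298 0.2  ] -175.5 [-38.  26.  10.  82.  -4.  72.  67.]
[0.528 0.298 0.2  ] 94.5 [-46.  27.  22.  82. -10.  73. -18.]
[0.528 0.298 0.2  ] -85.5 [-28.  26.  -5.  81.   2.  72. 152.]
[ 0.536 -0.048  0.214] 4.5 [-33.  23.  49.  93. -18.  73. -66.]
[ 0.536 -0.048  0.214] -175.5 [-27.  21.  41.  93. -14.  72. 111.]
[ 0.536 -0.048  0.214] 94.5 [-31.  22.  46.  93. -16.  72.  23.]
[ 0.536 -0.048  0.214] -85.5 [ -42.   28.   65.   93.  -26.   75. -148.]
0.017
```

Run:
```python
import cv2
a=cv2.imread("pics/top0.png"); b=cv2.imread("pics/scene0.png")
c=cv2.resize(a[150:210,340:440],(400,240),interpolation=cv2.INTER_CUBIC);d=cv2.resize(a[250:310,340:440],(400,240),interpolation=cv2.INTER_CUBIC)
e=cv2.resize(b[280:340,260:360],(400,240),interpolation=cv2.INTER_CUBIC);f=cv2.resize(b[210:270,350:450],(400,240),interpolation=cv2.INTER_CUBIC)
cv2.imwrite("pics/z1.png",cv2.vconcat([cv2.hconcat([c,d]),cv2.hconcat([f,e])]))
```

```text
(no output)
```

View pics/z1.png

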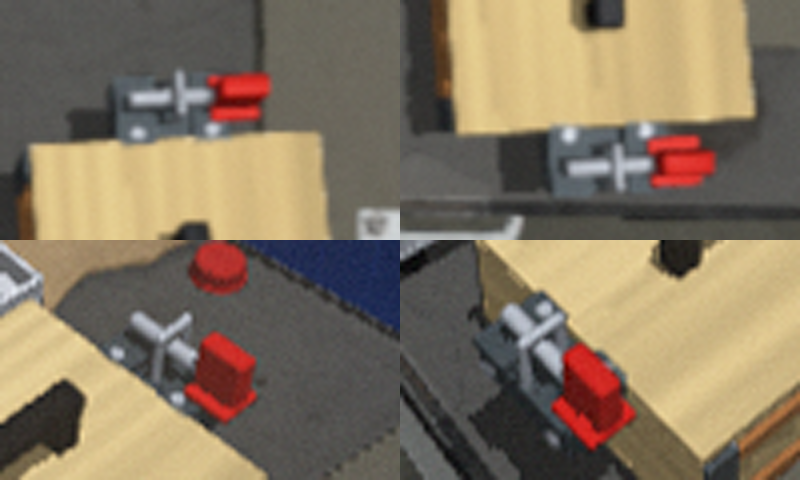

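```bash
cat >> h.py <<'E'
def down(psi): return [180,0,psi]
def ln(p,psi,v=.15,f=None): return robot.line_to([float(t) for t in p],down(psi),velocity=v,f_stop=f)
def st(msg=""):
    print(msg,"t",round(robot.current_time_s(),1),"tcp",np.round(robot.current_tool_pos(),4),"gap",round(robot.current_finger_gap(),3),"F",np.round(robot.current_contact_force(),1))
def pin_pull(sx):
    psi=CR[2]+90; x=sx*.119; z=.066+.016+.017
    ln(C(x,-.033,z+.06),psi,.2) if sx>0 else None
    ln(C(x,-.033,z),psi,.12); st("at pin")
    fingers.gripper_to(0.0,force=60); st("gripped")
    ln(C(x,-.033-.045,z),psi,.1); st("pulled")
    ln(C(x,-.033-.045,z+.09),psi,.2); st("up")
E
python3 - <<'E'
from h import *
psi=CR[2]+90
robot.move_to(list(C(-.119,-.033,.2)),down(psi)); fingers.gripper_to(.5); st()
pin_pull(-1)
shot("scene","s1",(170,150,470,370)); shot("top","t1",(300,110,500,330))
E
```

```text
t 4.0 tcp [ 0.4203 -0.0905  0.214 ] gap 0.503 F [ 0.4 -0.3 -0.4]
at pin t 5.0 tcp [ 0.4209 -0.0908  0.1136] gap 0.499 F [ 0.1 -0.2  0.1]
gripped t 5.4 tcp [ 0.4209 -0.0906  0.1137] gap 0.123 F [-0.6  0.3  4.7]
pulled t 6.0 tcp [ 0.4234 -0.1347  0.1126] gap 0.124 F [-0.7  0.7 -0.7]
up t 6.6 tcp [ 0.4233 -0.1344  0.2022] gap 0.123 F [-1.   0.7 -0.5]
```

View pics/s1.png

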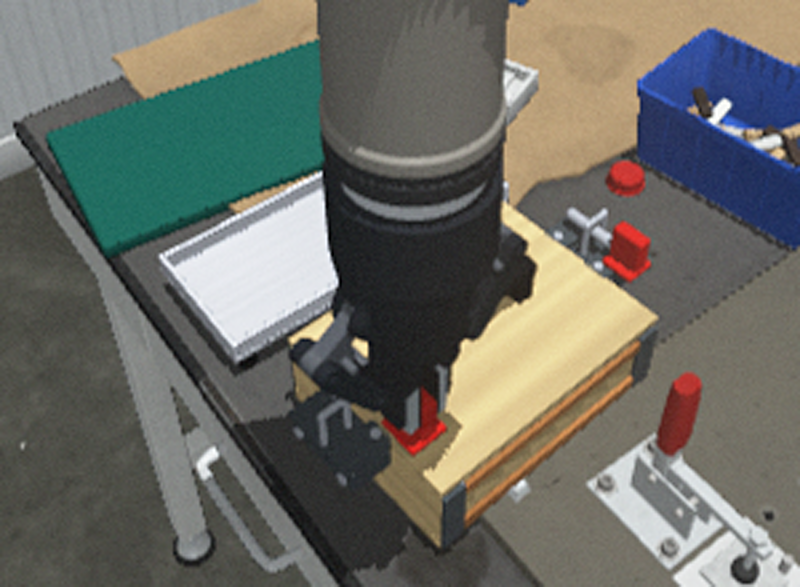

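```bash
cat >> h.py <<'E'
def pin_place(sx):
    psi=TR[2]+90; 
    ln(W(TR,sx*.104,-.022,.2),psi,.22)
    ln(W(TR,sx*.104,-.022,.075),psi,.18); print("gap",robot.current_finger_gap())
    r=ln(W(TR,sx*.104,-.022,.057),psi,.04,4); st(f"down {r}")
    fingers.gripper_to(.3); ln(W(TR,sx*.104,-.022,.2),psi,.22)
E
python3 - <<'E'
from h import *
pin_place(-1)
fingers.gripper_to(.5)
ln(C(.119,-.033,.19),CR[2]+90,.22)
pin_pull(1)
pin_place(1)
ln(W(MAT,-.03,0,.2),90,.25)
shot("scene","s2",(170,150,470,370)); shot("top","t2",(160,110,460,330))
st()
E
```

```text
gap 0.11984545237505205
down True t 9.1 tcp [0.4355 0.0957 0.0597] gap 0.117 F [-1.2 -0.8  5.1]
at pin t 12.9 tcp [ 0.6582 -0.0722  0.114 ] gap 0.5 F [ 0.4 -0.6  1. ]
gripped t 13.3 tcp [ 0.6583 -0.0722  0.1143] gap 0.127 F [ 1.  -0.5  3.4]
pulled t 13.9 tcp [ 0.6607 -0.1164  0.1124] gap 0.117 F [ 0.1  0.8 -0.4]
up t 14.5 tcp [ 0.6607 -0.1158  0.202 ] gap 0.123 F [-0.5  0.1 -0.7]
gap 0.12095004062941823
down True t 16.9 tcp [0.6436 0.0998 0.0603] gap 0.124 F [0.8 0.4 4.2]
 t 19.2 tcp [0.4998 0.2989 0.2001] gap 0.299 F [-0.1  0.7 -0.7]
```

View pics/s2.png

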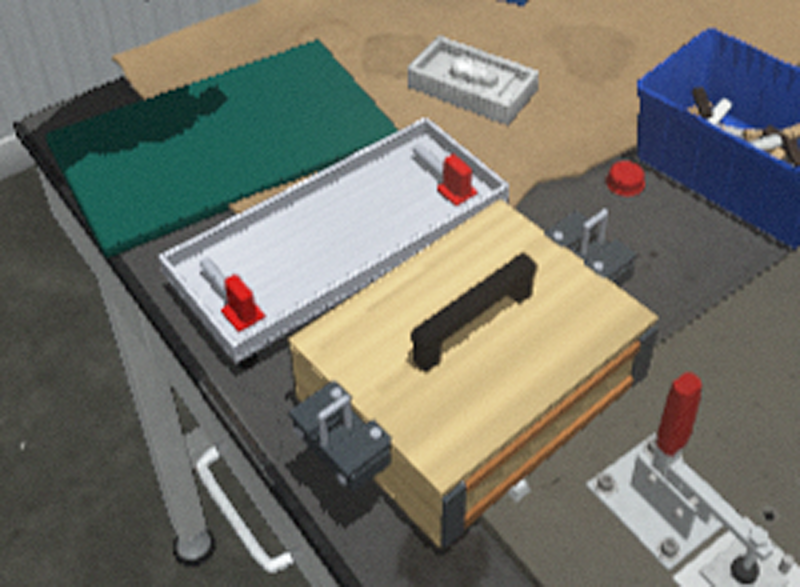

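View pics/t2.png

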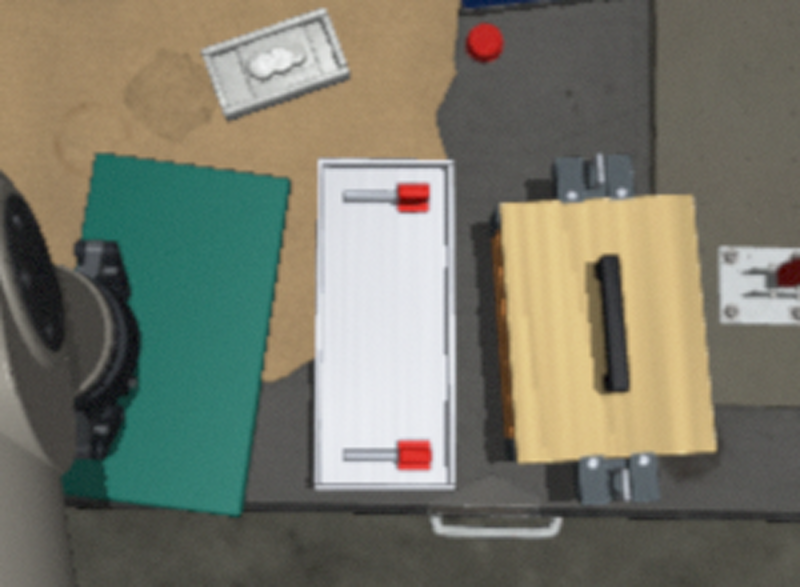

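Run:
```python
from h import *
print(proj(C(0,0,.1),"top"))
psi=CR[2]-180
fingers.gripper_to(.6)
robot.move_to(list(C(0,0,.2)),down(psi)); st()
ln(C(0,0,.091),psi,.12); st("at")
fingers.gripper_to(0,force=100); st("grip")
ln(C(0,0,.105),psi,.05); st("up a bit")
shot("scene","s3a",(170,150,470,370))
ln(C(0,0,.19),psi,.12); st("up")
shot("scene","s3",(170,100,470,370));
```

```text
[[390.93256072 230.44720552]]
 t 21.5 tcp [ 0.5364 -0.0474  0.2139] gap 0.599 F [-0.6  1.1  0.1]
at t 22.5 tcp [ 0.5371 -0.0484  0.1058] gap 0.599 F [-0.4  0.1 -0.2]
grip t 22.9 tcp [ 0.5368 -0.0482  0.1059] gap 0.162 F [-1.6  0.5  4.2]
up a bit t 23.4 tcp [ 0.5362 -0.0483  0.1189] gap 0.169 F [-0.4 -0.1 -3.9]
up t 24.3 tcp [ 0.5356 -0.0481  0.2031] gap 0.169 F [-0.4  0.4 -4.4]
```

View pics/s3.png

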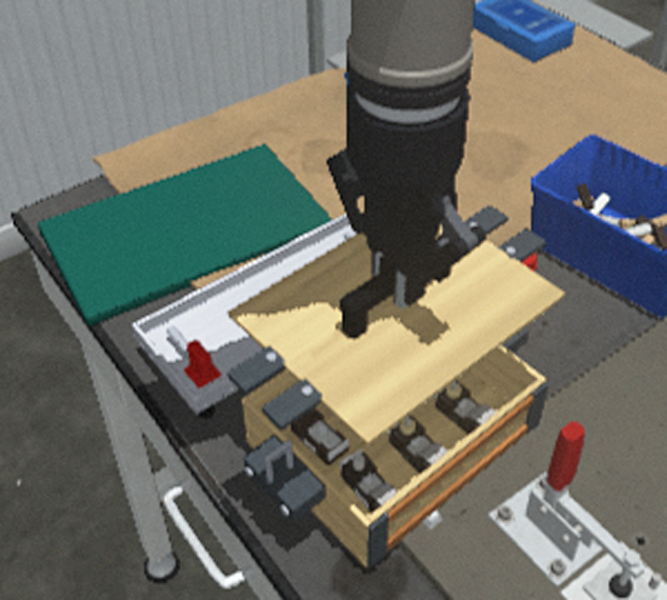

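Run:
```python
from h import *
psi=MAT[2]-180
ln(W(MAT,0,0,.19),psi,.15); st("over mat")
ln(W(MAT,0,0,.062),psi,.12); st()
r=ln(W(MAT,0,0,.042),psi,.03,3); st(f"down {r}")
fingers.gripper_to(.5); robot.pause(.2); st()
ln(W(MAT,0,0,.17),psi,.15)
ln(W(TR,-.17,0.02,.22),psi+80,.2)
shot("scene","s4",(170,150,470,370)); shot("top","t4",(160,110,460,330));st()
for l in("cream_a_mid","other_a_mid","other_b_mid"):
    for n in("top","scene"):print(l,n,[(([round(x) for x in d["rect"]]),round(d["p"],2)) for d in recognise(l,n)[:7]])
shot("top","t4c",(335,170,435,300))
shot("scene","s4c",(260,220,420,340))
```

```text
over mat t 26.8 tcp [0.5286 0.297  0.1901] gap 0.167 F [-0.4  0.9 -3.9]
 t 28.0 tcp [0.5292 0.2984 0.063 ] gap 0.164 F [ 0.3  0.6 -3.3]
down True t 28.5 tcp [0.5284 0.2981 0.0479] gap 0.169 F [0.1 0.8 3.7]
 t 29.1 tcp [0.5266 0.2974 0.0461] gap 0.495 F [ 1.  -0.1  0.1]
 t 31.7 tcp [0.3683 0.1363 0.2198] gap 0.501 F [ 0.1 -0.8  0.1]
cream_a_mid top [([368, 238, 25, 14], 0.71), ([398, 233, 27, 12], 0.46)]
cream_a_mid scene [([334, 278, 27, 27], 0.94), ([296, 244, 129, 96], 0.37)]
other_a_mid top [([402, 260, 26, 10], 0.62), ([303, 230, 52, 121], 0.21)]
other_a_mid scene [([336, 315, 26, 27], 0.8), ([349, 291, 139, 128], 0.55)]
other_b_mid top [([370, 263, 24, 14], 0.62)]
other_b_mid scene [([314, 297, 27, 29], 0.95), ([333, 280, 27, 26], 0.48), ([348, 291, 137, 123], 0.28)]
```

View pics/s4.png

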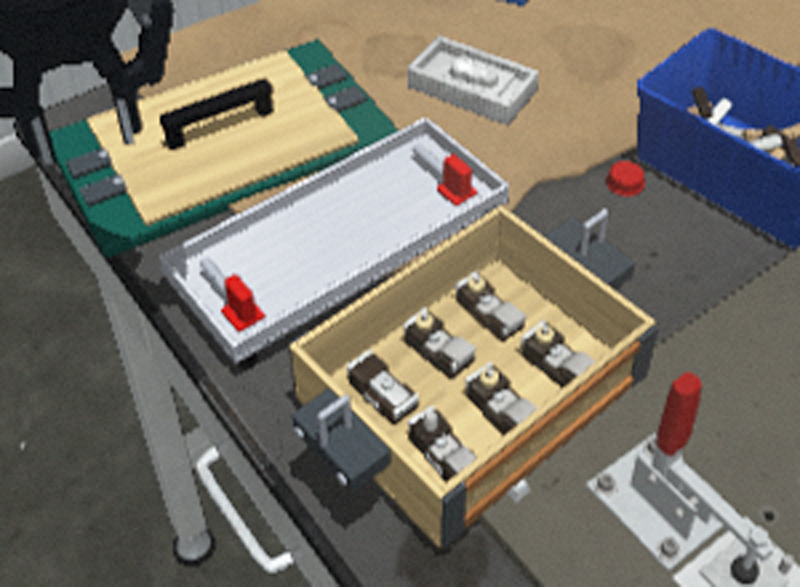

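View pics/t4.png

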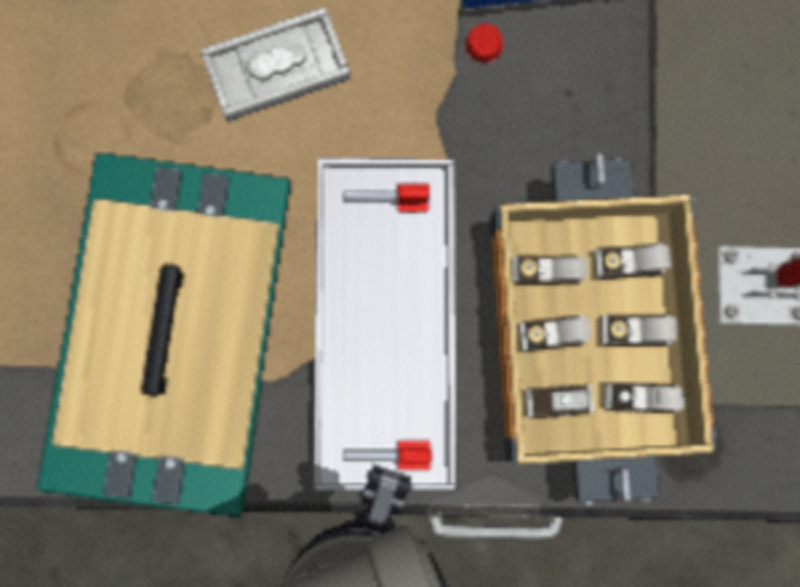

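View pics/t4c.png

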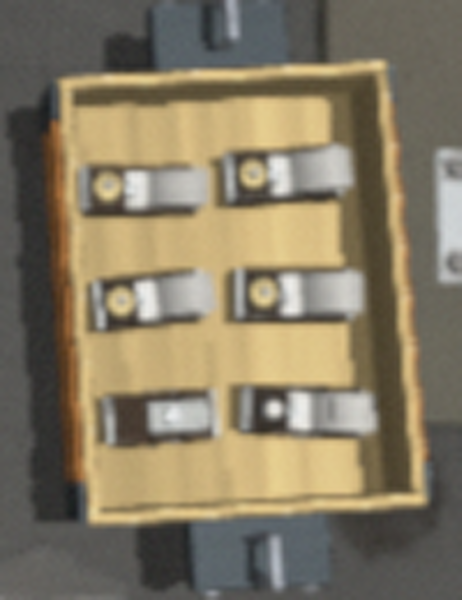

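View pics/s4c.png

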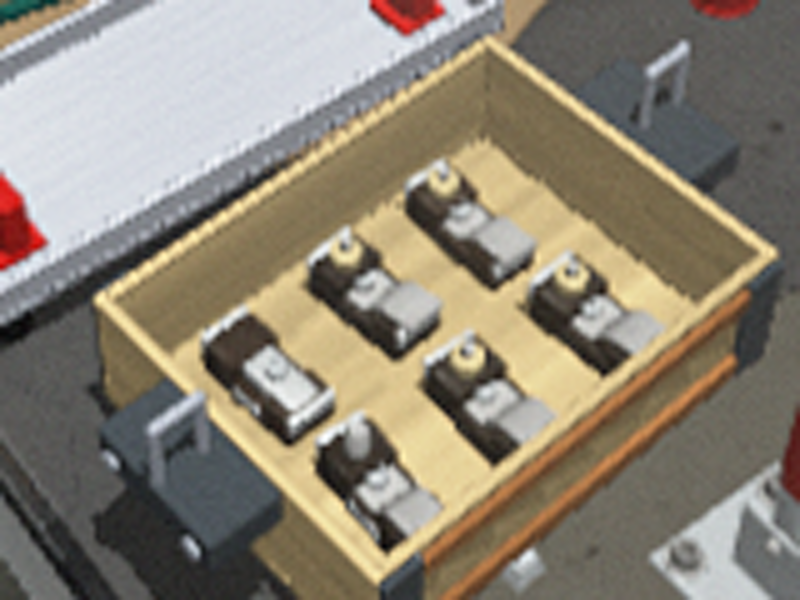

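Run:
```python
from h import *
T=np.array([(107,185),(254,176),(120,300),(264,294)])/4.615+[335,170]
S=np.array([(442,180),(571,280),(346,250),(468,355)])/5+[260,220]
a=np.radians(CR[2]);R=np.array([[np.cos(a),np.sin(a)],[-np.sin(a),np.cos(a)]])
for t,s in zip(T,S):
    for z in(.040,.045):
        p=unproj(t,z,"top");q=unproj(s,z,"scene")
        print(z,p[:2].round(4),q[:2].round(4),"crate mm",(R@(p[:2]-CR[:2])*1e3).round(1),(R@(q[:2]-CR[:2])*1e3).round(1))
```

```text
0.04 [0.5851 0.0077] [0.5848 0.005 ] crate mm [53. 52.] [52.6 49.4]
0.045 [0.5844 0.0083] [0.582  0.0018] crate mm [52.4 52.7] [49.5 46.4]
0.04 [ 0.5911 -0.0611] [ 0.5926 -0.0627] crate mm [ 53.6 -17.1] [ 55.  -18.8]
0.045 [ 0.5904 -0.0601] [ 0.5897 -0.0654] crate mm [ 53. -16.] [ 51.9 -21.2]
0.04 [0.5317 0.0013] [0.533 0.   ] crate mm [-0.7 49.8] [ 0.5 48.4]
0.045 [0.5313 0.0019] [ 0.5306 -0.0031] crate mm [-1.1 50.5] [-2.2 45.5]
0.04 [ 0.536  -0.0657] [ 0.5393 -0.0657] crate mm [ -1.7 -17.3] [  1.7 -17.5]
0.045 [ 0.5356 -0.0647] [ 0.5369 -0.0683] crate mm [ -2.  -16.3] [ -1. -20.]
```

```bash
cat >> h.py <<'E'
TIP=.004
def block_pick(x,y,dyaw):
    psi=CR[2]+dyaw+90; z=.005+TIP+.017
    fingers.gripper_to(.5)
    ln(C(x,y,.15),psi,.22)
    r=ln(C(x,y,z),psi,.12,8); st(f"at {r}")
    fingers.gripper_to(0,force=60); st("grip")
    ln(C(x,y,.15),psi,.15); st("up")
def block_place(tx,ty=.008):
    psi=TR[2]+90
    ln(W(TR,tx,ty,.15),psi,.2)
    ln(W(TR,tx,ty,.055),psi,.15); g=robot.current_finger_gap()
    r=ln(W(TR,tx,ty,.043),psi,.03,4); st(f"down {r}")
    fingers.gripper_to(g+.07); ln(W(TR,tx,ty,.12),psi,.12); st("released")
E
python3 - <<'E'
from h import *
ln(C(-.0005,-.0354,.17),CR[2]+90,.22)
block_pick(-.0005,-.0354,0)
shot("scene","s5",(260,190,420,310))
E
```

```text
at False t 36.7 tcp [ 0.5394 -0.0839  0.0408] gap 0.5 F [-0.1  0.2  0.1]
grip t 37.0 tcp [ 0.5395 -0.0839  0.0412] gap 0.276 F [-0.1  0.2  5.9]
up t 38.0 tcp [ 0.5377 -0.0832  0.1629] gap 0.275 F [ 0.2  1.1 -0.6]
```

View pics/s5.png

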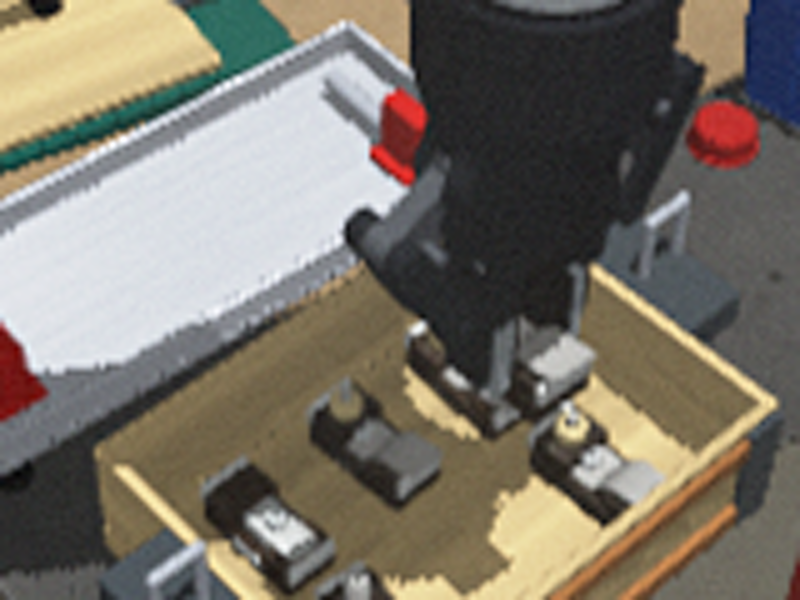

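Run:
```python
from h import *
block_place(-.068)
block_pick(.0006,.031,2)
block_place(.068)
ln(W(TR,0,-.0,.2),90,.2)
ln(W(TR,-.17,0.02,.22),90,.2)
shot("scene","s6",(170,150,470,370)); shot("top","t6",(160,110,460,330));st()
```

```text
down True t 40.4 tcp [0.4716 0.1265 0.0482] gap 0.269 F [-1.1  0.6  5.3]
released t 41.4 tcp [0.4697 0.1261 0.1195] gap 0.348 F [ 0.5 -0.3 -0.1]
at False t 43.8 tcp [ 0.5352 -0.0175  0.0407] gap 0.5 F [ 1.  -0.4  0.5]
grip t 44.1 tcp [ 0.5353 -0.0174  0.0411] gap 0.26 F [-0.8  0.6  6.3]
up t 45.1 tcp [ 0.5336 -0.0171  0.163 ] gap 0.258 F [-0.3  0.4 -0.3]
down True t 47.2 tcp [0.6076 0.129  0.0482] gap 0.26 F [0.1 0.1 4.1]
released t 48.1 tcp [0.6057 0.129  0.1193] gap 0.332 F [-0.5  0.6 -0.2]
 t 49.9 tcp [0.369  0.1355 0.2199] gap 0.331 F [-0.  -0.3  0.5]
```

View pics/s6.png

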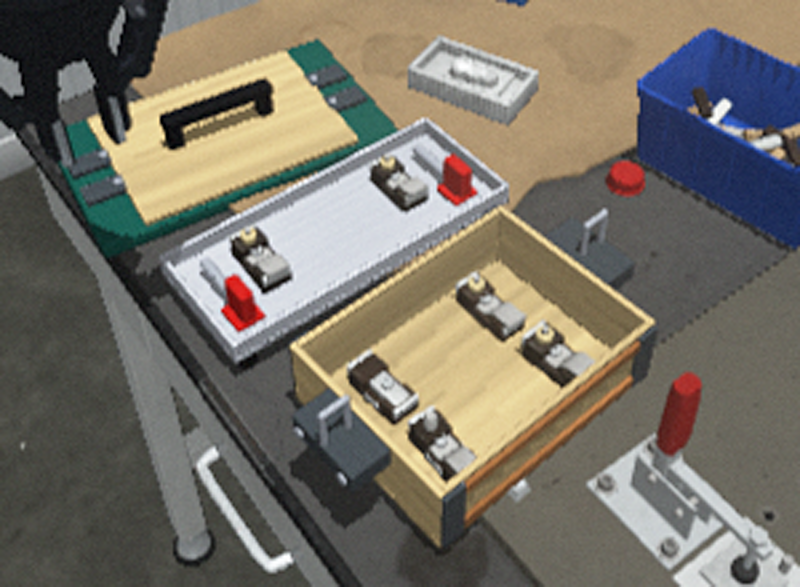

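View pics/t6.png

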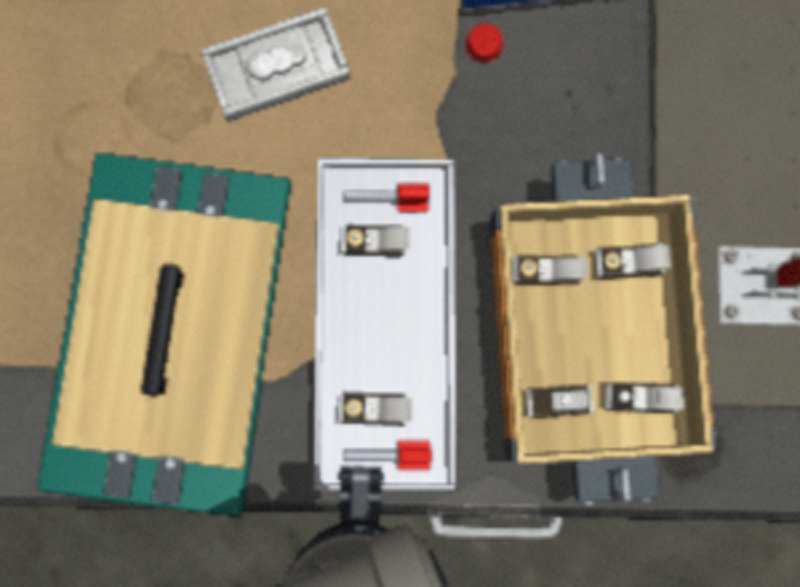

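Two blocks placed cleanly; the others are undisturbed. Next the last two.

Run:
```python
from h import *
ln(C(.053,.033,.19),CR[2]+90,.22)
block_pick(.053,.033,0)
block_place(-.0227)
block_pick(.0556,-.036,5)
block_place(.0227)
ln(W(TR,0,-.0,.2),90,.2)
ln(W(TR,-.17,-0.04,.22),90,.2)
shot("scene","s7",(170,150,470,370)); shot("top","t7",(160,110,460,330));st()
```

```text
at True t 52.8 tcp [ 0.5856 -0.011   0.0465] gap 0.501 F [-2.1  0.5  7.3]
grip t 53.2 tcp [ 0.5851 -0.0109  0.0457] gap 0.191 F [-0.5 -0.1  5.3]
up t 54.2 tcp [ 0.5856 -0.0109  0.1628] gap 0.186 F [ 0.3 -0.1 -1. ]
down True t 56.2 tcp [0.5171 0.1271 0.0527] gap 0.18 F [0.3 0.3 4.1]
released t 57.1 tcp [0.5147 0.1271 0.1192] gap 0.257 F [-0.8 -0.7 -0.6]
at True t 59.5 tcp [ 0.5933 -0.079   0.0478] gap 0.493 F [-1.8  0.6  6.5]
grip t 59.9 tcp [ 0.593  -0.0788  0.0471] gap 0.23 F [-0.7  0.6  5.2]
up t 60.9 tcp [ 0.5937 -0.0794  0.1627] gap 0.228 F [-0.3 -0.7 -0.7]
down True t 63.1 tcp [0.5619 0.1277 0.0541] gap 0.228 F [ 0.  -0.6  4.3]
released t 64.0 tcp [0.5603 0.1281 0.1194] gap 0.293 F [0.9 0.  0.3]
 t 65.7 tcp [0.3701 0.0759 0.2199] gap 0.3 F [-0.1  0.7  0.1]
```

View pics/s7.png

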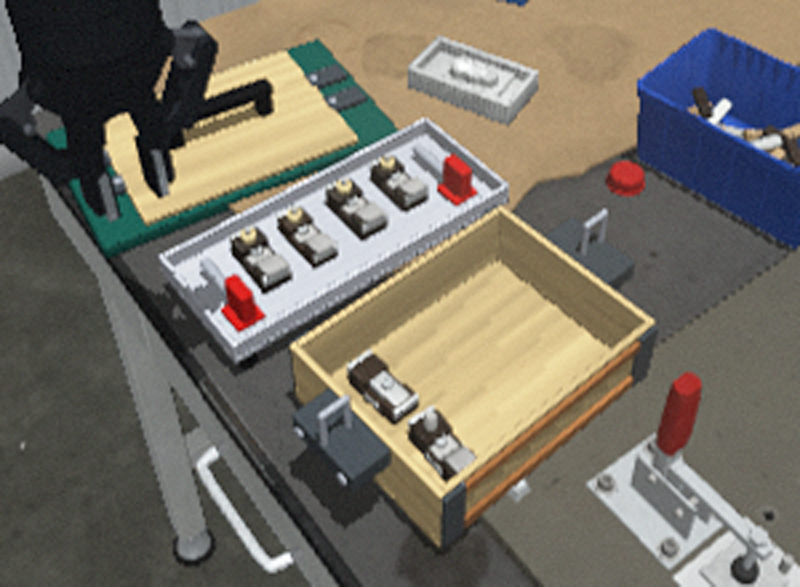

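View pics/t7.png

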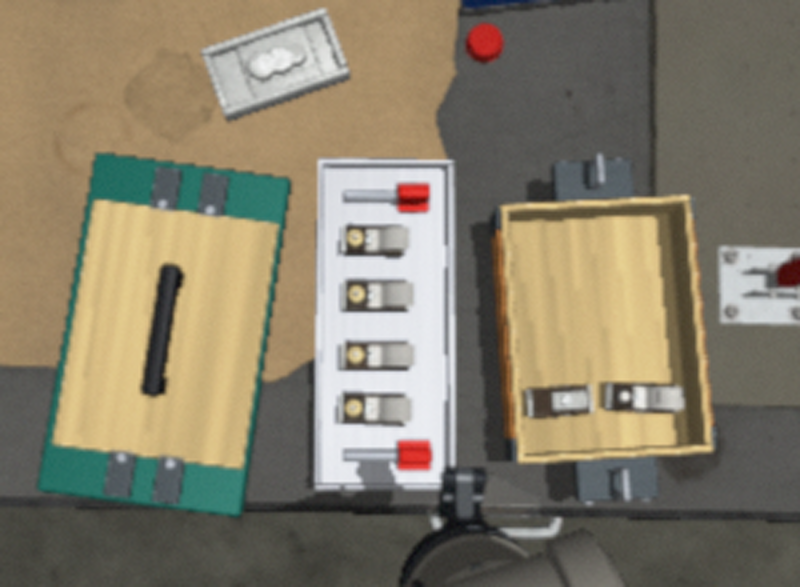

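Run:
```python
from h import *
print(proj(W(MAT,0,0,.056),"top"), robot.current_time_s())
im=vision.grab_frame("top"); m=mask(im,"wood"); m[:,300:]=0; m[:180]=0
m=cv2.morphologyEx(cv2.morphologyEx(m,cv2.MORPH_OPEN,np.ones((3,3))),cv2.MORPH_CLOSE,np.ones((15,15)))
n,l,s,c=cv2.connectedComponentsWithStats(m); i=1+np.argmax(s[1:,4]); c2=linecorners((l==i).astype(np.uint8)*255)
x0=list(MAT); print(c2.round(1).tolist(),fitpose([("top",c2,rectmodel(c2,.2,.152,.022,"top",x0))],None,x0)[:2])
psi=MAT[2]-180
fingers.gripper_to(.6)
robot.move_to(list(W(MAT,-.03,0,.2)),down(psi)); st()
shot("scene","s8",(170,150,470,370));
```

```text
[[219.64326539 232.7450348 ]] 65.6917Traceback (most recent call last):
  File "<stdin>", line 5, in <module>
  File "h.py", line 39, in linecorners
    c=corners(M).astype(float)
      ^^^^^^^^^^^^^^^^^
AttributeError: 'NoneType' object has no attribute 'astype'
```

Run:
```python
from h import *
psi=MAT[2]-180
fingers.gripper_to(.6)
robot.move_to(list(W(MAT,0,0,.16)),down(psi)); st()
shot("scene","s8",(170,150,470,370));
```

```text
t 67.5 tcp [0.5284 0.2974 0.1604] gap 0.599 F [ 0.1 -0.2  1.2]
```

View pics/s8.png

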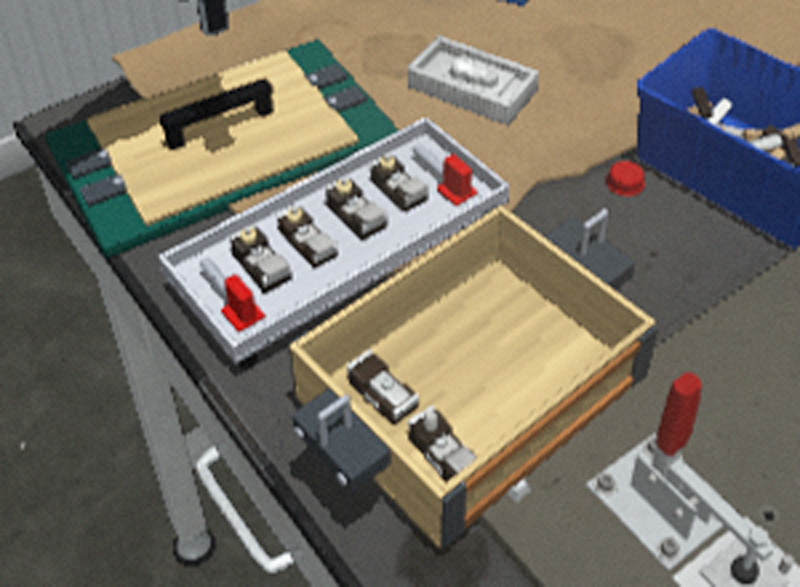

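The lid has not moved and the four blocks and two pins are in the tray. I'll grasp the lid and bring it over the crate.

Run:
```python
from h import *
psi=MAT[2]-180
ln(W(MAT,-.001,0,.047),psi,.12); st("at")
fingers.gripper_to(0,force=100); st("grip")
ln(W(MAT,0,0,.19),psi,.12); st("up")
psi=CR[2]-180
ln(C(0,0,.176),psi,.15); st("over")
ln(C(0,0,.125),psi,.1); st("low")
shot("scene","s9",(220,190,440,350)); shot("top","t9",(310,130,470,330))
```

```text
at t 68.6 tcp [0.5281 0.2983 0.0479] gap 0.601 F [ 0.6 -0.3  0.5]
grip t 69.0 tcp [0.5277 0.2982 0.0479] gap 0.167 F [-1.3 -0.5  5.6]
up t 70.4 tcp [0.5276 0.2978 0.1889] gap 0.169 F [-0.2  0.2 -4. ]
over t 72.8 tcp [ 0.5363 -0.0474  0.1899] gap 0.165 F [-0.8 -0.  -3.2]
low t 73.5 tcp [ 0.5367 -0.0485  0.1393] gap 0.167 F [ 0.9  0.  -3.9]
```

View pics/s9.png

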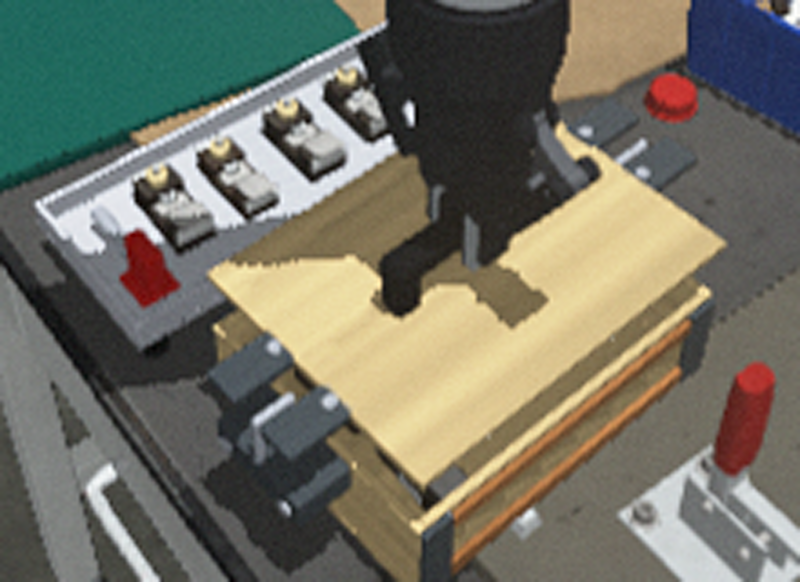

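View pics/t9.png

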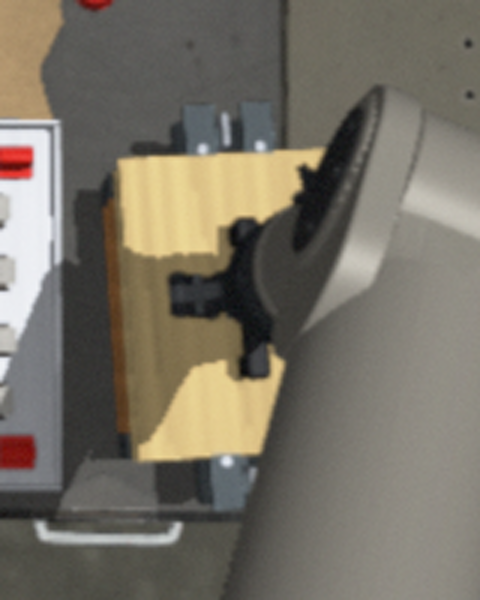

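Run:
```python
from h import *
psi=CR[2]-180
ln(C(0,0,.103),psi,.06); st("low")
r=ln(C(0,0,.087),psi,.03,4); st(f"down {r}")
shot("scene","s10",(220,190,440,350))
```

```text
low t 74.1 tcp [ 0.536  -0.0483  0.1165] gap 0.163 F [ 0.1  0.1 -4.1]
down True t 74.5 tcp [ 0.5367 -0.0483  0.1059] gap 0.167 F [0.3 0.8 3.6]
```

View pics/s10.png

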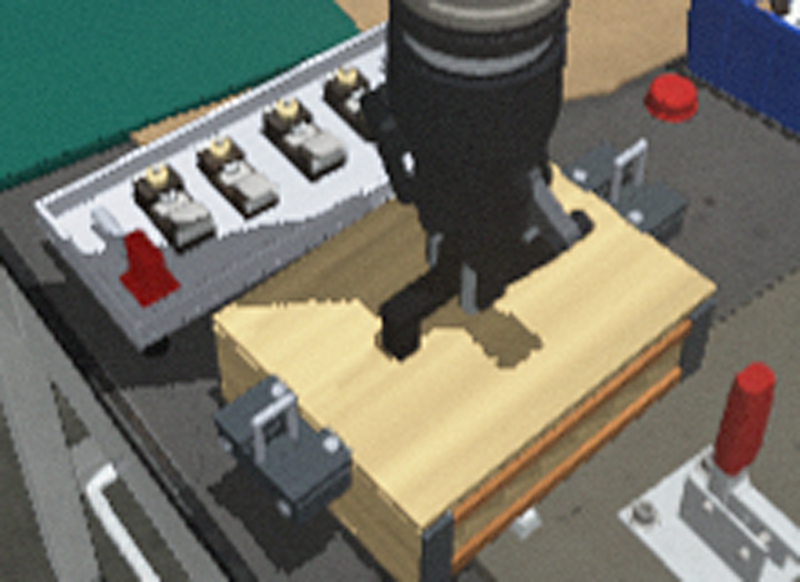

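Seated at the original height (TCP 0.1059 m) with staples through the forks. I'll release, retreat and check.

Run:
```python
from h import *
psi=CR[2]-180
fingers.gripper_to(.5); robot.pause(.2); st()
ln(C(0,0,.2),psi,.12)
robot.move_to([.40,.30,.25],down(psi)); robot.pause(.5)
shot("scene","s11",(170,150,470,370)); shot("top","t11",(160,110,460,330));st()
```

```text
t 75.2 tcp [ 0.5349 -0.0479  0.1043] gap 0.496 F [-0.6 -0.1 -0.1]
 t 78.2 tcp [0.4  0.3  0.25] gap 0.499 F [ 0.3 -0.   0.3]
```

View pics/s11.png

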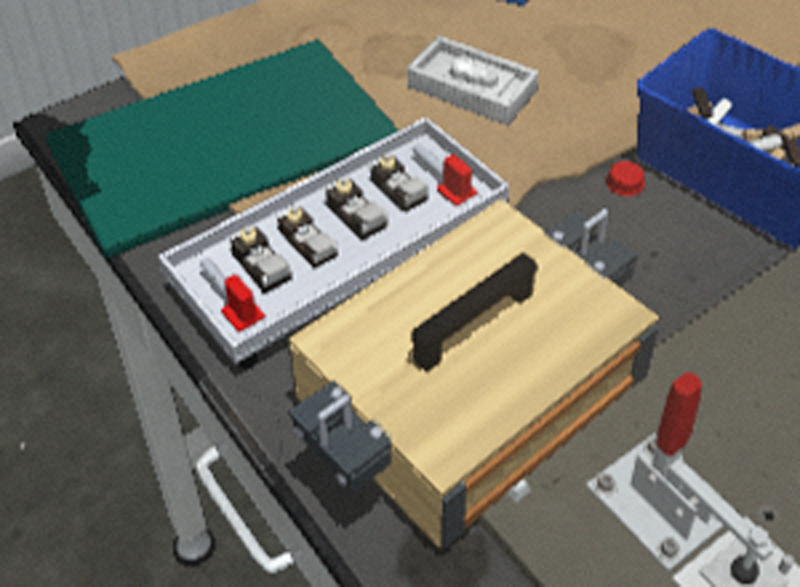

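View pics/t11.png

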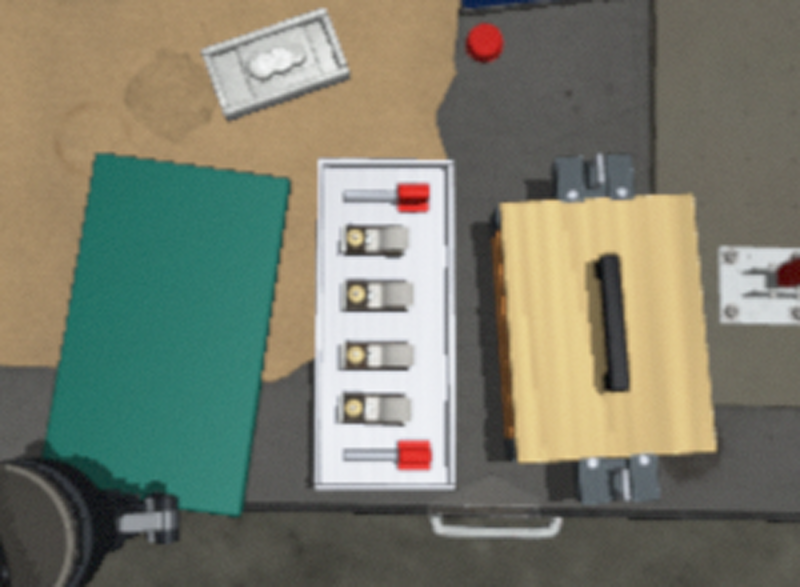

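Run:
```python
from h import *
a=vision.grab_frame("top").astype(int); robot.pause(2); b=vision.grab_frame("top").astype(int)
print(np.abs(a-b).max(2)[130:330,340:460].max(), np.abs(a-b).max())
workorder.close_job(); print(robot.current_time_s())
```

```text
27 27
the job is handed in; nothing more can be done
the job is handed in; nothing more can be done
```

The job is done and handed in, at about 80 s of the 208 s allowed; no verdict was reported.

**What I did**
- Pulled both pins and stood them upright on their feet in the tray.
- Laid the lid flat on the mat.
- Moved all four cream-collared blocks into the tray, between the pins. The two plain blocks stayed in the crate.
- Put the lid back on.

**What the last checks showed**
- The lid touched down at the same tool height as at the start (0.106 m). After release, both cameras showed it flat, with its forks round both staples.
- The four blocks and both pins were in the tray, and the casting and red cap looked unmoved.
- Two top pictures taken 2 s apart just before hand-in differed only slightly (27 of 255 at most), which I read as picture noise.

**What failed or disagreed**
- The two cameras disagreed by about 3 mm on the crate and 7 mm on the tray, so I used values between them.
- On the last two block picks the force stop triggered about 6 mm early. Both grasps still held.
- My automatic fit of the lid's outline failed once before I picked the lid up again. I checked the handle's position in the picture instead, and it was within about 1 pixel of where it should be.
- I noticed no knock to the lid and no loss of grip.

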